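# Click the tube head onto the vortex mixer

## Robot

A 6-joint arm with a two-finger parallel gripper is mounted at the origin on the work surface. World frame = base frame: x ahead of the robot, y to its left, z up, the work surface at z = 0. Lengths are in mm, angles in rad, forces in N, time in s.
With the tool pointing down it reaches from about 275 to 750 mm from the base axis. Payload 10.2 kg.
Tool frame: the origin (TCP) lies at the very end of the fingers, on their centre line; the grasp point (between the pads) lies 19 mm behind it; z points along the fingers, y is the direction in which the jaws open and shut (so a half turn about z gives the same grasp; the last joint's range is limited). The gripper opens to 85 mm and grips with 20 to 120 N. Pads are 22 mm wide; open, the fingers measure 114 mm over their backs; the gripper's body (76 mm by 85 mm) begins 54 mm behind the grasp point. The pads swing forward as they close: fully open they stand 13 mm farther back than shut.
Start: joints at [1.117, 0.313, 1.498, -0, 1.331, -0.223], TCP at [120.11, 511.082, 231.294] pointing down, gripper open.
Joint ranges: [-2.94, 2.94], [-0.97, 2.17], [0.19, 2.56], [-1.23, 4.37], [0.02, 3.11], [-2.88, 2.88]. Speed limits (rad/s): [2.39, 2.39, 3.01, 3.14, 3.14, 3.14].

## Interface

Orientations are given as a unit quaternion [w, x, y, z].
In Python, from rig import ctrl, eyes, order gives the robot as it stands.
- The arm moves only by the tool move_arm, never from a script. Its argument "deltas" is a list of rows, each a list of 6 numbers: the shift along the tool's x, y, z in cm, then the turn, a rotation vector about the tool's x, y, z in degrees. A call has exactly 10 rows; each row shifts and turns the commanded pose from where the row before left it, along the tool's axes as they then stand; what a row does not reach is not made up. A row lasts 1/10 s, in which the tool goes at most 50 mm and 8.59 degrees, less where a joint would pass 70% of its speed; a pose out of reach is approached as far as the arm can. A call is refused whole if a number of a shift passes 5 or a number of a turn 8.59, either way. A call with a gripper value outside its range is refused whole. "grip" is the finger opening in cm, from 0 to 8.54, set as the call begins (left out, the last holds). The fingers move at their own pace and stop on an object; "newtons" is the grip in N (left out, the last holds). Time passes only in rows, so rows that do not move let the fingers close, or fill a call up. It gives the time, the measured TCP pose, the force and the opening at its end, in the units of the state.
- ctrl.sense(): the state, without advancing time (a new reading comes with each control period).
- eyes.capture(name): name is "scene" or "side" or "wrist"; returns the picture (384x512x3 uint8, blue, green, red); there is no depth.
- eyes.camera_params(name): a dict with "K" (3x3 intrinsics, pixels), "k1" (the pictures are not rectified: a ray, as slopes to the right and down, at radius r is drawn at 1 + k1 r^2 times it, then the intrinsics apply), "camera_from_world" (4x4, takes a point from world to camera coordinates). Camera axes: x right, y down, z forward; pixel columns grow to the right and rows downward; lengths in mm; the calibration is good to about 2 mm. A picture is of the moment at which its call begins: read the wrist's pose just before it. camera_params takes no time and is no camera call; for the wrist camera it gives the pose at the moment of the call.
- order.finish_job(): hands the job in, once; it reports no verdict.
The state is a dict: "time_s": time; "joints": joint angles; "dq": joint speeds; "tau": joint torques, N m; "eef_pos": TCP position; "ee_rot": TCP orientation; "force": force on the tool from outside, world axes, zero at the start; "wrist_torque": the same for the moment, N m; "grip_width": opening from 0.0 (shut) to 1.0 (fully open).
Only numpy, scipy, OpenCV 4.12 (cv2) and the standard library are available. Lean on these libraries where they do the work, as an engineer would, in place of code of your own. Each camera call takes 0.05 s, during which the arm holds its last target.

## Task

Pick up the square tube head and push it straight down onto the square drive of the vortex mixer, gently, until it is fully home and the spring ball clicks in. Then tug it lightly upwards to prove that it is held (the drive rises a little with it), let go and leave it seated there. Do not force the drive, and leave the other things on the bench where they are.

Things in the scene. Friction and masses are not known exactly. Their poses are not given: they have to be found in the camera images.
- head_center (a point): Tube head: loose grey block, 36 x 36 mm, 48 high, with a round black cup (34 across) on top, 62 mm high in all, about 90 g, upright on the bench. Point: its centre, 31 mm up; z up, x and y square to its four flats; grip two opposite flats here. In its underside a 17 mm square bore, 26 deep, in line with the flats; all four bore walls are hollowed for the ball: any quarter turn fits.
- drive_tip (a point): Tip (top centre) of the mixer's upright steel drive, about 152 mm above the bench; a 16 mm square, its last 2.5 mm bevelled to 13.5 mm. z up; x and y are the housing's: the square stands turned from them by up to 0.4 rad either way (not measured) and turns with slight friction. Fully home, the tip meets the bore's bottom: head centre 5 mm above it, underside 26 mm below.
- mixer: Vortex mixer, fixed: white housing 150 x 130 mm, 95 mm high, grey collar to 105 mm, on it a steel disc 48 mm across, 4 mm high, from which the drive stands 43 mm. Origin under its centre, below the drive. Do not press on it with the gripper. If the head's rim lands on the tip, the drive just sinks: under a few newtons turn the head and feel sideways until the bore drops over.
- ball (a joint): Spring ball in one side of the drive, centre 20 mm below the tip. 0: fully out (2.2 mm proud) as at rest, near 0 when clicked in; about -0.002 m: pressed in. The head's mouth meets it about 16 mm below the tip. Pushing past it takes roughly 8 to 14 N, while the drive sinks; then the force drops and the head snaps home; a push of about 16 N makes sure.
- drive (a joint): Spring travel of the drive, m: 0 at rest, negative pressed down, positive pulled up (stop at +0.006); 1.2 N per mm either way. Pressing it down by more than 16.5 mm (about 20 N) damages it. A light tug of 3 to 5 N lifts it 2 to 4 mm; a pull of about 7 N or more can draw the head off the ball again.
- round_head_center (a point): Another head, not to be used: round, 42 mm across at its foot and 54 mm higher up, grey with a black cup, 62 mm high; the point is its centre.
- reagent: Brown glass bottle, 64 mm across, 130 mm high; origin under its centre. Leave alone.
- beaker: Clear glass beaker, 68 mm across, 85 mm high; origin under its centre. Leave alone.
- tip_box: Clear box with a pink lid, 124 x 89 x 65 mm; origin under its centre. Leave alone.
- spatula: Spatula about 160 mm long lying on the bench. Leave alone.

How it is judged (in metres and radians):
On the way, in this order (a step that is already met when the one before it is completed fails the run):
1. the tube head is pushed fully home on the drive, past the ball, with the drive pressed down or at rest (z of head_center in the frame of drive_tip below 0.0065 m and horizontal distance between head_center and drive_tip below 0.003 m and angle between head_center's own z axis and vertical below 0.08 rad and value of joint drive below 0 m), for 0.2 s.
2. the head is tugged upwards and the drive rises with it while the ball holds (value of joint drive above 0.0005 m and z of head_center in the frame of drive_tip below 0.0075 m and horizontal distance between head_center and drive_tip below 0.003 m), for 0.1 s.
At the end, for the whole second after the job is handed in: The tube head is released and at rest on the drive, upright, clicked fully home (within 1.5 mm of the bore's bottom and 3 mm of the drive's axis), after a tug that lifted the drive by at least 0.5 mm above rest without drawing the head off (z of head_center in the frame of drive_tip below 0.0065 m and horizontal distance between head_center and drive_tip below 0.003 m and angle between head_center's own z axis and vertical below 0.08 rad and linear speed of head below 0.02 m/s); the robot touches nothing.
It fails at once if the drive is forced: pressed down by more than 16.5 mm, which takes about 20 N (value of joint drive below -0.0165 m).
It fails at once if the gripper or arm presses on the mixer with more than 10 N (contact force between any of the arm, the fingers and mixer above 10 N).
It fails at once if another thing on the bench is moved by more than 20 mm (distance of any of round_head_center, reagent, beaker, tip_box, spatula from where it was at the start of the episode above 0.02 m).
It also fails if it takes over 64 s, if anything falls off the work surface, if the arm or the gripper's body presses on something with over 40 N, if the wrist force passes 120 N, or if a joint passes its speed limit or range.

## Working session

There is one attempt and no reset: what is moved stays moved. The work goes in short steps, Python scripts to look and compute and a tool call to move; the robot and the scene stay as the last step left them, time stands still between calls to the robot, and variables do not carry over. Pictures are saved under pics/ and viewed, and the job is handed in when it is done.

Besides the shell and the picture viewer there is one more tool, called after "Emit:" by a JSON object that holds its "op" and its "data", one argument or row to a line. move_arm: Moves the arm, as the interface text tells. Its arguments: {"type":"object","properties":{"deltas":{"type":"array"},"grip":{"type":"number"},"newtons":{"type":"number"}},"required":["deltas"]}

```bash
ls; mkdir -p pics; python3 - <<'E'
from rig import ctrl,eyes,order
import cv2,numpy as np
np.set_printoptions(precision=4,suppress=True)
print(ctrl.sense())
for n in ["scene","side","wrist"]:
    p=eyes.camera_params(n); print(n,p)
    cv2.imwrite(f"pics/{n}0.png",eyes.capture(n))
E
```

```text
pics
{'time_s': 0.0, 'joints': array([ 1.1166,  0.3135,  1.4985,  0.    ,  1.331 , -0.2234]), 'dq': array([-0.0001, -0.0002, -0.0026, -0.0013,  0.    ,  0.0006]), 'tau': array([  0.0012, -41.2263, -25.9748,  -0.0002,   0.0041,   0.    ]), 'eef_pos': array([119.988 , 510.8431, 230.7142]), 'ee_rot': array([-0.0002,  0.1152,  0.9933, -0.0006]), 'force': array([0.5577, 0.3806, 0.3499]), 'wrist_torque': array([0.008 , 0.0101, 0.0189]), 'grip_width': 0.998071944707887}
scene {'K': array([[465.2829,   0.    , 265.5253],
       [  0.    , 465.2829, 193.0328],
       [  0.    ,   0.    ,   1.    ]]), 'k1': -0.1589620350357975, 'camera_from_world': array([[   0.2628,    0.9648,    0.0023, -241.3672],
       [   0.8208,   -0.2223,   -0.5261, -354.4007],
       [  -0.5071,    0.1402,   -0.8504, 1339.884 ],
       [   0.    ,    0.    ,    0.    ,    1.    ]])}
side {'K': array([[349.2286,   0.    , 256.4752],
       [  0.    , 349.2286, 185.8661],
       [  0.    ,   0.    ,   1.    ]]), 'k1': -0.08006453382529069, 'camera_from_world': array([[   0.9591,   -0.283 ,    0.0022, -502.1323],
       [  -0.1506,   -0.517 ,   -0.8426,  212.5309],
       [   0.2396,    0.8079,   -0.5385,  654.0028],
       [   0.    ,    0.    ,    0.    ,    1.    ]])}
wrist {'K': array([[307.6169,   0.    , 263.6689],
       [  0.    , 307.6169, 189.8069],
       [  0.    ,   0.    ,   1.    ]]), 'k1': -0.019635215264053794, 'camera_from_world': array([[   0.23  ,    0.9732,   -0.0009, -524.4483],
       [   0.9266,   -0.2187,    0.306 ,  -37.8787],
       [   0.2976,   -0.0712,   -0.952 ,  379.521 ],
       [   0.    ,    0.    ,    0.    ,    1.    ]])}
```

View pics/scene0.png

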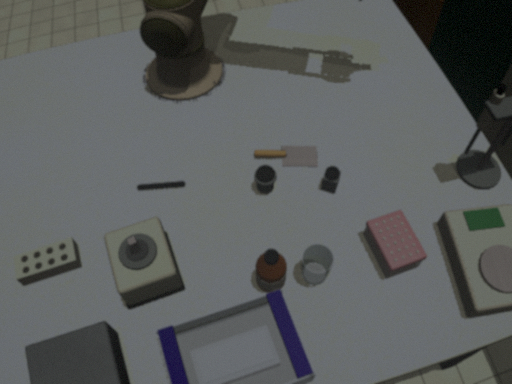

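View pics/side0.png

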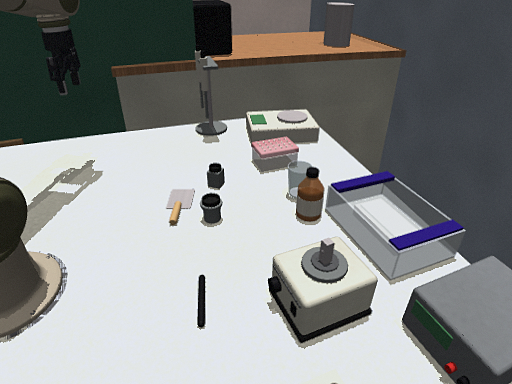

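View pics/wrist0.png

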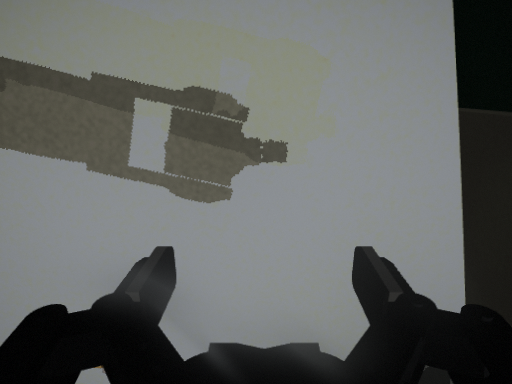

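The scene picture shows the square head at about (331,179), the round head at (265,180), the spatula at (285,155) and the drive at (133,240). I'll zoom in on them and build helpers.

```bash
cat > h.py <<'E'
import numpy as np,cv2
from scipy.spatial.transform import Rotation as R
np.set_printoptions(precision=4,suppress=True)
def proj(p,X):
    X=np.atleast_2d(X).astype(float);T=p["camera_from_world"];c=X@T[:3,:3].T+T[:3,3]
    s=c[:,:2]/c[:,2:];s=s*(1+p["k1"]*(s**2).sum(1,keepdims=True))
    return s@np.diag([p["K"][0,0],p["K"][1,1]])+p["K"][:2,2]
def ray(p,uv):
    K=p["K"];d=(np.array(uv,float)-K[:2,2])/[K[0,0],K[1,1]];s=d.copy()
    for _ in range(30): s=d/(1+p["k1"]*(s@s))
    T=p["camera_from_world"];Rm=T[:3,:3]
    return -Rm.T@T[:3,3],Rm.T@np.array([*s,1])
def onz(p,uv,z):
    o,d=ray(p,uv);return o+d*(z-o[2])/d[2]
def tri(obs):
    A=np.zeros((3,3));b=np.zeros(3)
    for p,uv in obs:
        o,d=ray(p,uv);d/=np.linalg.norm(d);M=np.eye(3)-np.outer(d,d);A+=M;b+=M@o
    return np.linalg.solve(A,b)
def crop(im,x0,y0,x1,y1,s):
    c=im[y0:y1,x0:x1];c=cv2.convertScaleAbs(c,alpha=1.5,beta=20)
    c=cv2.resize(c,None,fx=s,fy=s,interpolation=cv2.INTER_CUBIC)
    return c
E
python3 - <<'E'
from h import *
a=cv2.imread("pics/scene0.png");b=cv2.imread("pics/side0.png")
T=np.vstack([np.hstack([crop(a,305,155,355,200,8),crop(a,105,215,155,260,8)]),
             np.hstack([crop(b,195,155,245,200,8),crop(b,300,230,350,275,8)])])
cv2.imwrite("pics/z0.png",T[:,:800][:600] if 0 else cv2.resize(T,(666,600)))
E
```

```text
(no output)
```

View pics/z0.png

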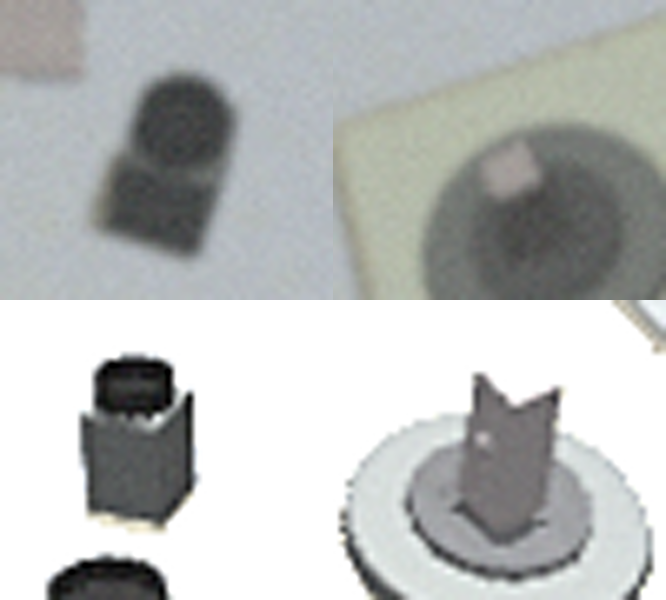

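```bash
python3 - <<'E'
from h import *
from rig import ctrl,eyes
s=eyes.camera_params("scene");d=eyes.camera_params("side")
print("head",onz(s,(332.8,173),62),onz(d,(215.3,164.9),62),tri([(s,(332.8,173)),(d,(215.3,164.9))]))
print("tip",onz(s,(131.9,240.2),152),onz(d,(327.6,243.2),152),tri([(s,(131.9,240.2)),(d,(327.6,243.2))]))
for n,uv in dict(round=(265,172),rea=(270,254),bk=(317,252)).items(): print(n,onz(s,uv,60))
for uv in [(281,146),(318,147),(317,167),(255,153)]: print("spat",onz(s,uv,3))
st=ctrl.sense();Rt=R.from_quat(np.roll(st["ee_rot"],-1)).as_matrix();print(Rt)
w=eyes.camera_params("wrist")["camera_from_world"];o=-w[:3,:3].T@w[:3,3]
print("cam in tool",Rt.T@(o-st["eef_pos"]),"axes",Rt.T@w[:3,:3].T)
E
```

```text
head [490.2139 278.5559  62.    ] [487.4224 280.0891  62.    ] [488.3493 279.6659  61.1757]
tip [ 591.73   -179.0287  152.    ] [ 587.8585 -187.3115  152.    ] [ 590.1573 -180.9087  146.9019]
round [445.192  127.4787  60.    ]
rea [648.2858  83.1324  60.    ]
bk [670.0077 179.7269  60.    ]
spat [340.3482 198.6257   3.    ]
spat [368.0282 289.6582   3.    ]
spat [426.8559 267.018    3.    ]
spat [344.5956 128.5697   3.    ]
[[-0.9735  0.2288 -0.0005]
 [ 0.2288  0.9735 -0.0009]
 [ 0.0002 -0.001  -1.    ]]
cam in tool [  79.4355   -0.0653 -141.654 ] axes [[-0.0012 -0.9519 -0.3063]
 [ 1.     -0.0012 -0.0001]
 [-0.0003 -0.3063  0.9519]]
```

Emit:
{"op": "move_arm", "data": {
  "deltas": [
    [-4.4,-1.4,0.3,0,0,0],
    [-4.4,-1.4,0.3,0,0,0],
    [-4.4,-1.4,0.3,0,0,0],
    [-4.4,-1.4,0.3,0,0,0],
    [-4.4,-1.4,0.3,0,0,0],
    [-4.4,-1.4,0.3,0,0,0],
    [-4.4,-1.4,0.3,0,0,0],
    [-4.4,-1.4,0.3,0,0,0],
    [-4.4,-1.4,0.3,0,0,0],
    [-4.4,-1.4,0.3,0,0,0]
  ]
}}

```text
time_s: 1.15
eef_pos: [517.8, 272.8, 201.0]
ee_rot: [-0.0, 0.115, 0.993, -0.0]
force: [0.2, 1.0, 1.2]
grip_width: 1.0
```

Emit:
{"op": "move_arm", "data": {
  "deltas": [
    [0,0,0,0,0,0],
    [0,0,0,0,0,0],
    [0,0,0,0,0,0],
    [0,0,0,0,0,0],
    [0,0,0,0,0,0],
    [0,0,0,0,0,0],
    [0,0,0,0,0,0],
    [0,0,0,0,0,0],
    [0,0,0,0,0,0],
    [0,0,0,0,0,0]
  ]
}}

```text
time_s: 2.15
eef_pos: [516.4, 274.1, 201.3]
ee_rot: [-0.0, 0.115, 0.993, -0.0]
force: [0.6, -0.7, -0.2]
grip_width: 0.996
```

```bash
python3 - <<'E'
from h import *
from rig import ctrl,eyes
import json
p=eyes.camera_params("wrist");im=eyes.capture("wrist")
cv2.imwrite("pics/w1.png",im);np.savez("w1.npz",**p)
u=proj(p,[[489,279,62],[489,279,48],[489,279,0]]);print(u,ctrl.sense()["eef_pos"],ctrl.sense()["force"])
cv2.imwrite("pics/w1z.png",crop(im,200,100,360,220,5))
E
```

```text
[[262.073  149.7474]
 [262.1412 147.1037]
 [262.3347 139.6048]] [516.4259 274.152  201.3032] [-0.201  -1.1786 -0.1182]
```

View pics/w1.png

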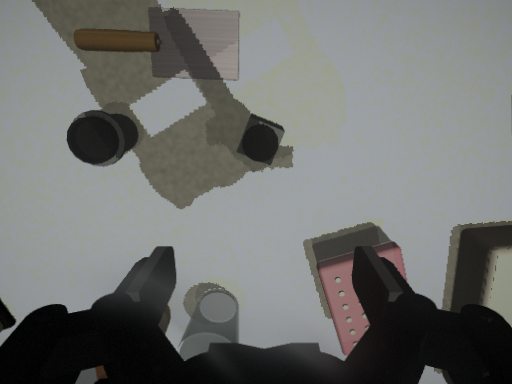

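View pics/w1z.png

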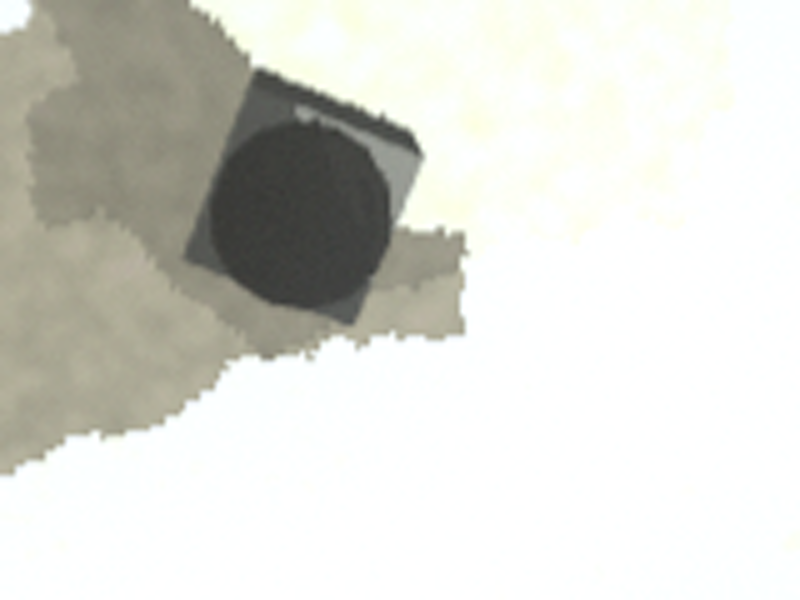

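```bash
python3 - <<'E'
from h import *
p=dict(np.load("w1.npz"));f=lambda x,y:(200+x/5-.4,100+y/5-.4)
print(onz(p,f(301,213),62))
c=[onz(p,f(*q),48) for q in [(184,258),(353,323),(420,155)]]
print(c,(c[0]+c[2])/2)
for a,b in [(0,1),(1,2)]:
    e=c[b]-c[a];print(np.linalg.norm(e),np.arctan2(e[1],e[0]))
E
```

```text
[481.7492 278.5895  62.    ]
[array([487.1425, 253.8168,  48.    ]), array([507.2349, 282.7878,  48.    ]), array([478.3447, 302.4708,  48.    ])] [482.7436 278.1438  48.    ]
35.25660102619222 0.9644221243100849
34.95806244930917 2.5435264660560812
```

Emit:
{"op": "move_arm", "data": {
  "deltas": [
    [0.4,-0.3,1.5,0,0,0],
    [0.4,-0.3,1.5,0,0,0],
    [0.4,-0.3,1.5,0,0,0],
    [0.2,-0.2,1.6,0,0,0],
    [0,0,0,0,0,7.1],
    [0,0,0,0,0,7.1],
    [0,0,0,0,0,7.1],
    [0,0,0,0,0,0],
    [0,0,0,0,0,0],
    [0,0,0,0,0,0]
  ]
}}

```text
time_s: 3.2
eef_pos: [500.3, 266.6, 140.3]
ee_rot: [0.0, 0.296, 0.955, 0.0]
force: [0.5, 0.3, 0.2]
grip_width: 1.0
```

```bash
python3 - <<'E'
from h import *
from rig import ctrl,eyes
p=eyes.camera_params("wrist");im=eyes.capture("wrist")
cv2.imwrite("pics/w2.png",im);np.savez("w2.npz",**p)
st=ctrl.sense();print(st["eef_pos"],st["ee_rot"]);print(proj(p,[484,278,50]))
cv2.imwrite("pics/w2z.png",crop(im,200,100,360,220,5))
a=eyes.capture("scene");cv2.imwrite("pics/s2.png",a);cv2.imwrite("pics/s2z.png",crop(a,280,120,380,195,6))
E
```

```text
[500.2615 266.6357 140.2878] [-0.      0.2958  0.9552 -0.    ]
[[264.4619 171.2707]]
```

View pics/w2z.png

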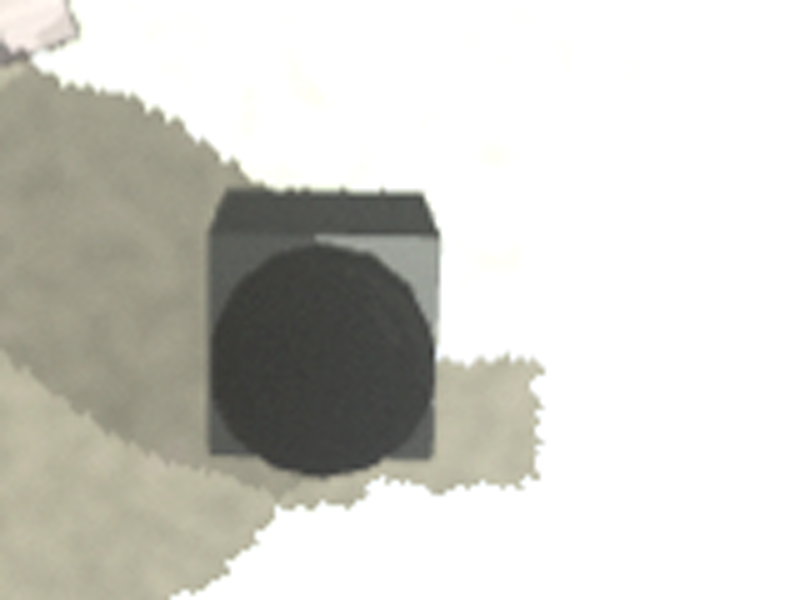

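View pics/s2z.png

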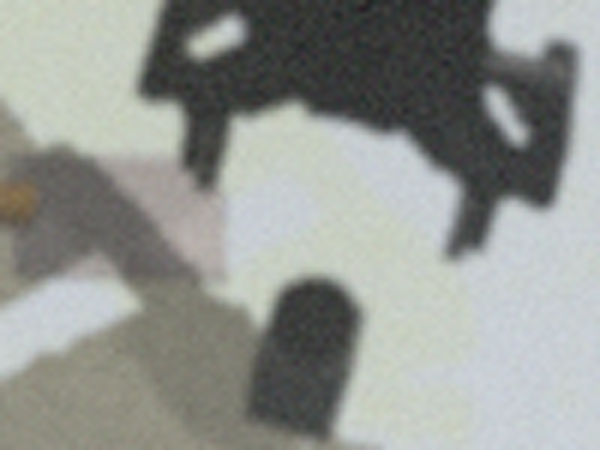

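```bash
python3 - <<'E'
from h import *
p=dict(np.load("w2.npz"));f=lambda x,y:(200+x/5-.4,100+y/5-.4)
print(onz(p,f(322,360),62))
c=np.array([onz(p,f(*q),48) for q in [(210,234),(438,235),(434,459),(209,454)]])
print(c.mean(0))
for i in range(4):
    e=c[(i+1)%4]-c[i];print(np.linalg.norm(e),np.arctan2(e[1],e[0])%(np.pi/2))
Rt=R.from_quat([.2958,.9552,0,0]).as_matrix()
print("d tool",Rt.T@(np.array([*c.mean(0)[:2],31-19+0])-[500.26,266.64,140.29]), np.arctan2(Rt[1,1],Rt[0,1]))
E
```

```text
[481.4558 279.2878  62.    ]
[482.9097 278.4607  48.    ]
34.86783167565761 0.9649008664536359
36.04875432886622 0.9748436539880752
36.00441106300132 0.9458618687163565
35.36994402340541 0.9430830172313369
d tool [ 20.9943  -0.0536 128.29  ] 0.970181033298719
```

Emit:
{"op": "move_arm", "data": {
  "deltas": [
    [1.0,0,0,0,0,0],
    [1.1,0,1.0,0,0,0],
    [0,0,2.0,0,0,0],
    [0,0,2.0,0,0,0],
    [0,0,2.0,0,0,0],
    [0,0,2.0,0,0,0],
    [0,0,1.8,0,0,0],
    [0,0,1.2,0,0,0],
    [0,0,0.8,0,0,0],
    [0,0,0,0,0,0]
  ]
}}

```text
time_s: 4.3
eef_pos: [482.3, 278.6, 11.5]
ee_rot: [-0.001, 0.297, 0.955, -0.0]
force: [-0.2, 0.3, 0.5]
grip_width: 1.002
```

Emit:
{"op": "move_arm", "data": {
  "deltas": [
    [0,0,0,0,0,0],
    [0,0,0,0,0,0],
    [0,0,0,0,0,0],
    [0,0,0,0,0,0],
    [0,0,0,0,0,0],
    [0,0,0,0,0,0],
    [0,0,0,0,0,0],
    [0,0,0,0,0,0],
    [0,0,0,0,0,0],
    [0,0,0,0,0,0]
  ],
  "grip": 2.5,
  "newtons": 50
}}

```text
time_s: 5.3
eef_pos: [483.4, 278.7, 13.0]
ee_rot: [0.001, 0.297, 0.955, 0.0]
force: [-1.0, 0.1, 6.2]
grip_width: 0.415
```

```bash
python3 - <<'E'
from h import *
from rig import ctrl,eyes
im=eyes.capture("wrist");st=ctrl.sense();print(st["eef_pos"],st["ee_rot"],st["force"],st["grip_width"])
cv2.imwrite("pics/w3.png",im)
E
```

```text
[483.4136 278.6804  12.9591] [0.0005 0.2968 0.955  0.0004] [-1.038 -1.068  6.004] 0.41416237458612937
```

View pics/w3.png

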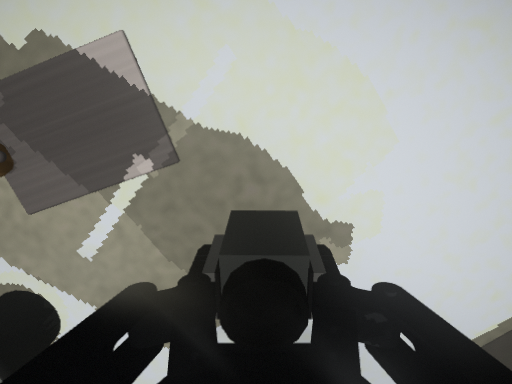

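Emit:
{"op": "move_arm", "data": {
  "deltas": [
    [0,0,-1.0,0,0,0],
    [0,0,-2.2,0,0,0],
    [0,0,-2.5,0,0,0],
    [0,0,-2.5,0,0,0],
    [0,0,-2.5,0,0,0],
    [0,0,-2.5,0,0,0],
    [0,0,-2.5,0,0,0],
    [0,0,-2.5,0,0,0],
    [0,0,-2.0,0,0,0],
    [0,0,-1.0,0,0,0]
  ]
}}

```text
time_s: 6.35
eef_pos: [483.1, 278.6, 226.3]
ee_rot: [0.001, 0.297, 0.955, 0.001]
force: [-0.4, 0.0, -1.8]
grip_width: 0.411
```

```bash
python3 - <<'E'
from h import *
from rig import ctrl,eyes
p=eyes.camera_params("wrist")
im=eyes.capture("wrist");st=ctrl.sense();print(st["eef_pos"],st["ee_rot"],st["force"],st["grip_width"],st["joints"])
cv2.imwrite("pics/w4.png",im)
Rt=R.from_quat(np.roll(st["ee_rot"],-1)).as_matrix()
print(Rt)
# where would points at tool offset (dx,0), world z=152 and z=100, with TCP z=225 appear
for dx in (30,50,70,90):
    print(dx,[proj(p,st["eef_pos"]+Rt@[dx,0,dz]).round(0) for dz in (70,120)])
E
```

```text
[483.4329 278.698  226.9614] [0.0014 0.2967 0.955  0.001 ] [ 0.4055 -0.3694  0.5086] 0.4173520015871839 [ 0.313   0.3871  1.4054 -0.0001  1.3457 -0.6553]
[[-0.8239  0.5667  0.0033]
 [ 0.5667  0.8239  0.001 ]
 [-0.0021  0.0027 -1.    ]]
30 [array([[265., 165.]]), array([[265., 152.]])]
50 [array([[265., 136.]]), array([[265., 128.]])]
70 [array([[265., 106.]]), array([[265., 103.]])]
90 [array([[265.,  74.]]), array([[264.,  77.]])]
```

View pics/w4.png

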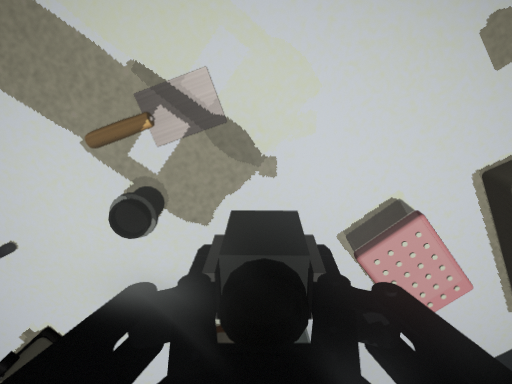

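```bash
python3 - <<'E'
from h import *
from rig import eyes
s=eyes.camera_params("scene")
f=lambda x,y:(105+(x-333)/6.66,215+y/6.66)
def ang(a,b,z):
    e=onz(s,b,z)-onz(s,a,z);return np.arctan2(e[1],e[0]),np.linalg.norm(e)
print(ang(f(483,158),f(525,140),152),ang(f(525,140),f(543,183),152))
print(ang((105,235),(158,218),95),ang((158,218),(176,262),95))
E
```

```text
(np.float64(1.7770139155490425), np.float64(13.139358120311257)) (np.float64(0.22097413760725054), np.float64(15.615925453873599))
(np.float64(1.6687896405833447), np.float64(116.25329609409154)) (np.float64(0.18253153351943943), np.float64(111.30384457643531))
```

Emit:
{"op": "move_arm", "data": {
  "deltas": [
    [-2.0,-1.8,0,0,0,0],
    [-3.0,-2.7,0,0,0,0],
    [-3.2,-3.0,0,0,0,0],
    [-3.2,-3.0,0,0,0,0],
    [-3.2,-3.0,0,0,0,0],
    [-3.2,-3.0,0,0,0,0],
    [-3.2,-3.0,0,0,0,0],
    [-3.2,-3.0,0,0,0,0],
    [-3.2,-3.0,0,0,0,0],
    [-3.2,-3.0,0,0,0,0]
  ]
}}

```text
time_s: 7.4
eef_pos: [573.3, -131.4, 223.2]
ee_rot: [-0.001, 0.297, 0.955, 0.0]
force: [0.8, -0.4, -1.5]
grip_width: 0.417
```

Emit:
{"op": "move_arm", "data": {
  "deltas": [
    [-3.0,-2.5,0,0,0,0],
    [-2.6,-2.5,0,0,0,0],
    [-2.0,-1.5,0,0,0,0],
    [-1.0,-1.0,0,0,0,7.2],
    [0,0,0,0,0,7.2],
    [0,0,0,0,0,7.2],
    [0,0,0,0,0,7.2],
    [0,0,0,0,0,7.2],
    [0,0,0,0,0,7.4],
    [0,0,0,0,0,0]
  ]
}}

```text
time_s: 8.4
eef_pos: [601.6, -240.0, 223.2]
ee_rot: [-0.001, 0.629, 0.777, -0.0]
force: [0.5, 0.7, -0.5]
grip_width: 0.417
```

```bash
cat > look.py <<'E'
import sys
from h import *
from rig import ctrl,eyes
n=sys.argv[1]
p=eyes.camera_params("wrist");st=ctrl.sense();im=eyes.capture("wrist")
print(st["time_s"],st["eef_pos"],st["ee_rot"],st["force"],st["grip_width"],st["joints"])
cv2.imwrite(f"pics/{n}.png",im);np.savez(n+".npz",pos=st["eef_pos"],rot=st["ee_rot"],**p)
c=proj(p,[588,-180,152])[0];print(c)
x,y=int(c[0]),int(c[1]);x=max(x,80);y=max(y,60);np.save(n+"_o.npy",[x-50,y-38])
cv2.imwrite(f"pics/{n}z.png",crop(im,x-50,y-38,x+50,y+37,8))
E
python3 look.py w5
```

```text
8.4 [ 601.609  -240.0395  223.1519] [-0.001   0.6293  0.7772 -0.0001] [ 0.5463  0.7368 -0.529 ] 0.41711431445280467 [-0.5602  0.5991  1.0891  0.      1.4553 -0.7698]
[264.0005 117.9126]
```

View pics/w5.png

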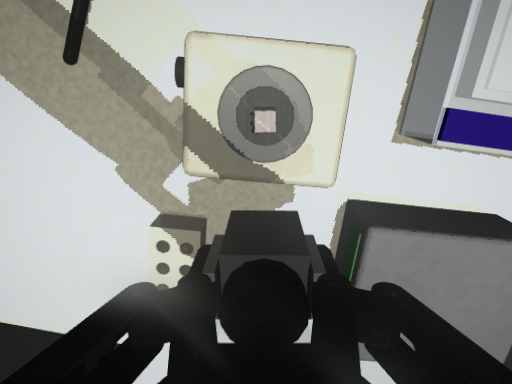

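View pics/w5z.png

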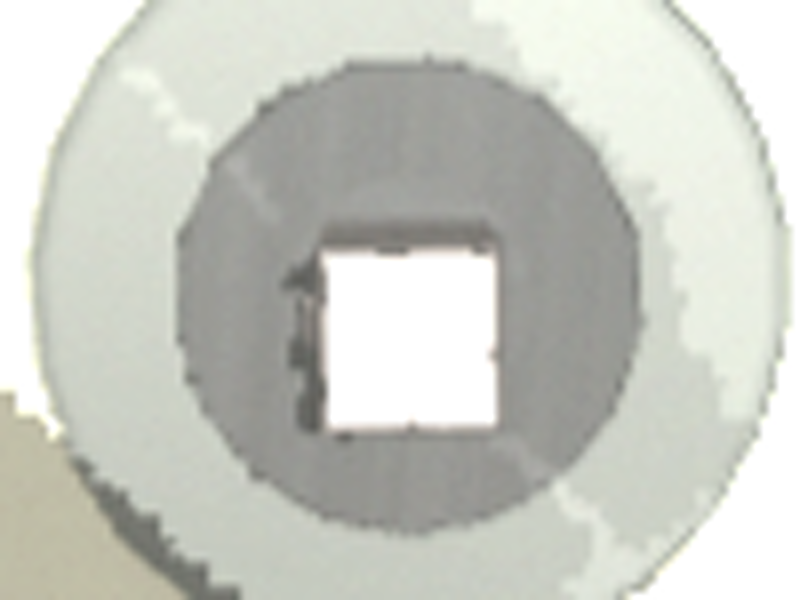

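The zoom shows the drive's square almost exactly aligned with the tool, centred at about (411,340) in the zoom. I'll fit it with minAreaRect.

```bash
cat > fit.py <<'E'
import sys
from h import *
n=sys.argv[1];d=np.load(n+".npz");p=dict(d);im=cv2.imread(f"pics/{n}.png");c=proj(p,[588,-180,152])[0].astype(int)
g=cv2.resize(im[c[1]-20:c[1]+20,c[0]-25:c[0]+25].max(2),None,fx=8,fy=8,interpolation=cv2.INTER_CUBIC)
print(g.min(),g.max())
Rt=R.from_quat(np.roll(d["rot"],-1)).as_matrix()
for t in (150,165,180):
    cs,_=cv2.findContours((g>t).astype(np.uint8),cv2.RETR_EXTERNAL,cv2.CHAIN_APPROX_NONE)
    k=min([q for q in cs if cv2.contourArea(q)>5000],key=lambda q:np.hypot(*(q.mean((0,1))-[200,160])))
    b=cv2.boxPoints(cv2.minAreaRect(k));uv=(b+.5)/8-.5+c-[25,20]
    w=np.array([onz(p,q,152) for q in uv]);m=w.mean(0)
    e=np.diff(w,axis=0,append=w[:1])
    print(t,m,np.linalg.norm(e,axis=1),[np.arctan2(*q[[1,0]])%(np.pi/2) for q in e],"tool",Rt.T@(m-d["pos"]),"yaw",np.arctan2(Rt[1,1],Rt[0,1]))
E
python3 fit.py w5
```

```text
46 215
150 [ 588.944  -181.9555  152.    ] [14.0133 14.1793 14.2976 14.1831] [np.float64(0.22107889136159792), np.float64(0.23267963982585593), np.float64(0.2213808774774111), np.float64(0.21263322311620914)] tool [59.3502 -0.2035 71.2338] yaw 0.2096168879547407
165 [ 588.9686 -181.954   152.    ] [13.7426 13.81   14.014  13.8128] [np.float64(0.21789758440960894), np.float64(0.22917957452841198), np.float64(0.21812830033841868), np.float64(0.2095248004960244)] tool [59.3466 -0.1791 71.2338] yaw 0.2096168879547407
180 [ 588.9742 -182.011   152.    ] [13.4033 13.3446 13.6591 13.3468] [np.float64(0.2161784879437829), np.float64(0.2271189537348679), np.float64(0.2163689948951637), np.float64(0.20795602332228103)] tool [59.2897 -0.1856 71.2337] yaw 0.2096168879547407
```

```bash
python3 - <<'E'
from h import *
im=cv2.imread("pics/w5.png")
c=cv2.resize(cv2.convertScaleAbs(im[200:360,200:330],alpha=4),None,fx=5,fy=5,interpolation=cv2.INTER_CUBIC)[:600]
cv2.imwrite("pics/held.png",cv2.resize(cv2.convertScaleAbs(im[200:350,190:340],alpha=5),(600,600)))
E
```

```text
(no output)
```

View pics/held.png

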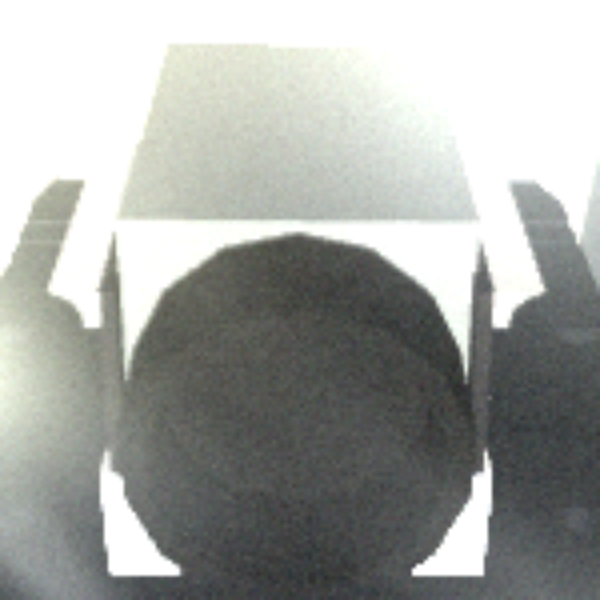

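```bash
python3 - <<'E'
from h import *
from scipy.optimize import least_squares
d=np.load("w5.npz");p=dict(d);Rt=R.from_quat(np.roll(d["rot"],-1)).as_matrix()
T=lambda X:proj(p,d["pos"]+np.atleast_2d(X)@Rt.T)
f=lambda x,y:np.array([190+x/4-.4,200+y/4-.4])
obs=np.array([f(168,44),f(116,221),f(482,221)])
def res(q):
    dx,dy,zb,=q
    return (T([[18+dx,-18+dy,zb],[18+dx,-18+dy,zb-48],[18+dx,18+dy,zb-48]])-obs).ravel()
r=least_squares(res,[0,0,12]);print(r.x,r.fun)
E
```

```text
[-0.981  -0.7205 14.1968] [-0.4638 -0.3337  0.4118  0.1851 -0.0744  0.0576]
```

Emit:
{"op": "move_arm", "data": {
  "deltas": [
    [1.0,0,0,0,0,0],
    [1.5,0,0,0,0,0],
    [1.5,0,0,0,0,0],
    [1.0,0,0.5,0,0,0],
    [0.5,0,1.0,0,0,0],
    [0.45,0,1.0,0,0,0],
    [0,0,1.0,0,0,0],
    [0,0,0.7,0,0,0],
    [0,0,0.3,0,0,0],
    [0,0,0,0,0,0]
  ]
}}

```text
time_s: 9.45
eef_pos: [589.4, -182.3, 178.8]
ee_rot: [-0.0, 0.629, 0.777, -0.0]
force: [-0.9, -0.6, -1.1]
grip_width: 0.419
```

```bash
python3 - <<'E'
from h import *
from rig import ctrl,eyes
st=ctrl.sense();print(st["eef_pos"],st["ee_rot"],st["force"],st["wrist_torque"],st["grip_width"])
a=eyes.capture("side");b=eyes.capture("scene");w=eyes.capture("wrist")
cv2.imwrite("pics/sd6.png",np.hstack([crop(a,290,200,365,280,7)[:600,:400],crop(b,105,205,165,265,7)[:,:390][:420].repeat(1,0) if 0 else cv2.resize(b[205:280,100:150],(400,560))]) if 0 else crop(a,290,190,370,270,7))
cv2.imwrite("pics/sc6.png",crop(b,90,190,170,265,7));cv2.imwrite("pics/w6.png",w)
E
```

```text
[ 589.3672 -182.3231  178.7508] [-0.0004  0.6289  0.7775 -0.0001] [-0.8582 -0.5841 -1.1481] [-0.0481  0.0036 -0.0159] 0.4186682748823386
```

View pics/sd6.png

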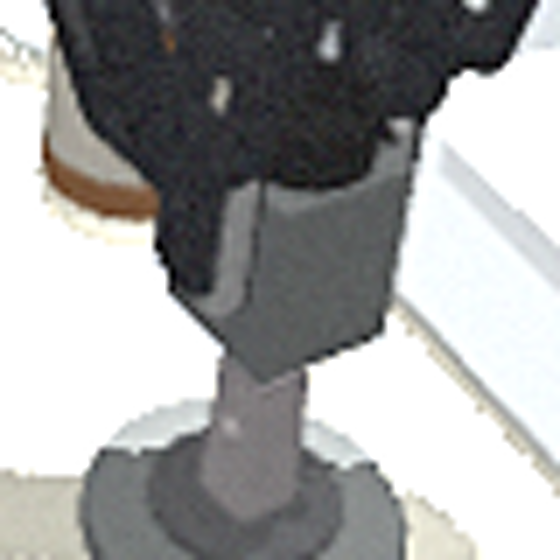

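View pics/sc6.png

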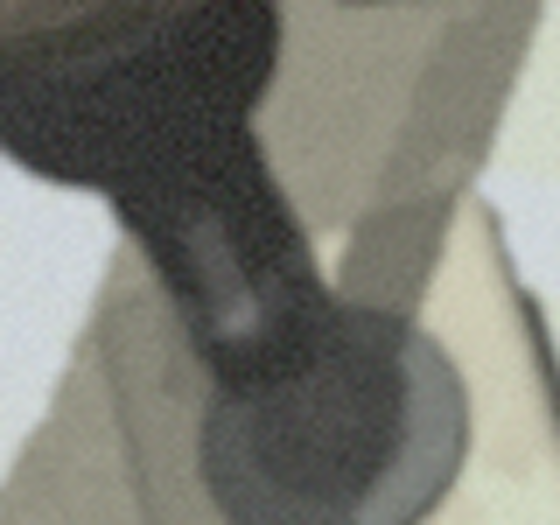

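View pics/w6.png

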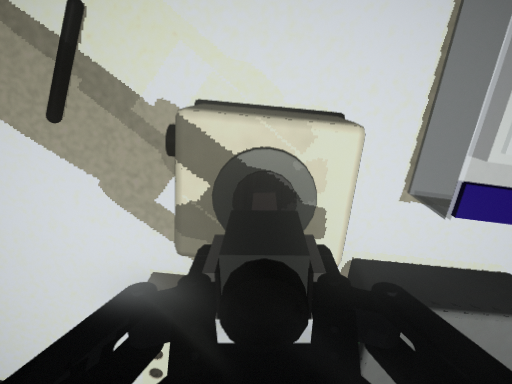

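```bash
python3 - <<'E'
from h import *
from rig import eyes
from scipy.optimize import least_squares
p=eyes.camera_params("side")
def fit(obs,zs,half,z0,free_z=True):
    def corners(x,y,z,yaw):
        c=np.array([[-1,-1],[1,-1],[1,1],[-1,1]])*half
        Rz=np.array([[np.cos(yaw),-np.sin(yaw)],[np.sin(yaw),np.cos(yaw)]])
        return np.c_[c@Rz.T+[x,y],np.full(4,z)]
    P=proj(p,corners(589,-182,z0,.21))
    # left,bottom,right of image
    i=[P[:,0].argmin(),P[:,1].argmax(),P[:,0].argmax()]
    r=least_squares(lambda q:(proj(p,corners(q[0],q[1],z0,.21))[i]-obs).ravel(),[589,-182])
    print(z0,r.x,r.fun.round(2))
f=lambda x,y:[290+x/7-.4,190+y/7-.4]
for z in (164,166,168): fit(np.array([f(170,291),f(262,383),f(384,331)]),None,18,z)
g=lambda x,y:[300+x/6.66-.4,230+y/6.66-.4]
for z in (148,149.5): fit(np.array([g(480-333,373-300),g(517-333,408-300),g(560-333,390-300)]),None,8,z)
E
```

```text
164 [ 592.5764 -179.6887] [-0.48 -0.    0.05 -0.08  0.41  0.03]
166 [ 591.3261 -181.7059] [-0.56 -0.04  0.05 -0.04  0.5   0.02]
168 [ 590.0759 -183.723 ] [-0.64 -0.08  0.04 -0.01  0.59  0.01]
148 [ 592.283  -180.0217] [-0.74 -0.2  -0.28  0.33  1.02 -0.18]
149.5 [ 591.373  -181.4927] [-0.76 -0.21 -0.28  0.34  1.05 -0.18]
```

Emit:
{"op": "move_arm", "data": {
  "deltas": [
    [0,0,0.4,0,0,0],
    [0,0,0.4,0,0,0],
    [0,0,0.3,0,0,0],
    [0,0,0.2,0,0,0],
    [0,0,0.2,0,0,0],
    [0,0,0.1,0,0,0],
    [0,0,0.1,0,0,0],
    [0,0,0.1,0,0,0],
    [0,0,0.1,0,0,0],
    [0,0,0,0,0,0]
  ]
}}

```text
time_s: 10.6
eef_pos: [589.5, -181.9, 160.4]
ee_rot: [0.0, 0.629, 0.778, 0.0]
force: [0.5, 1.2, -0.7]
grip_width: 0.416
```

```bash
cat > s.py <<'E'
import sys
from h import *
from rig import ctrl,eyes
st=ctrl.sense();print(st["eef_pos"],st["ee_rot"],st["force"],st["wrist_torque"],st["grip_width"])
a=eyes.capture("side");cv2.imwrite(f"pics/{sys.argv[1]}.png",crop(a,290,190,370,270,7));print(ctrl.sense()["force"])
E
python3 s.py sd7
```

```text
[ 589.5213 -181.9083  160.3595] [0.     0.6288 0.7776 0.0001] [ 0.5193  1.2112 -0.6668] [ 0.31   -0.0376  0.0591] 0.41625164041201934
[-0.3456  1.6451 -0.4695]
```

View pics/sd7.png

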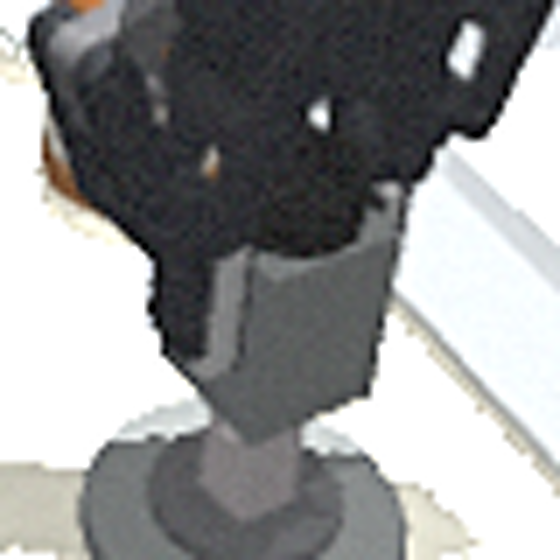

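Emit:
{"op": "move_arm", "data": {
  "deltas": [
    [0.03,0,0,0,0,0],
    [0,0,0.1,0,0,0],
    [0,0,0.1,0,0,0],
    [0,0,0.1,0,0,0],
    [0,0,0.1,0,0,0],
    [0,0,0.1,0,0,0],
    [0,0,0.1,0,0,0],
    [0,0,0.1,0,0,0],
    [0,0,0.1,0,0,0],
    [0,0,0,0,0,0]
  ]
}}

```text
time_s: 11.65
eef_pos: [589.4, -181.7, 152.2]
ee_rot: [-0.0, 0.629, 0.778, 0.0]
force: [1.2, 2.0, 0.2]
grip_width: 0.414
```

```bash
python3 s.py sd8
```

```text
[ 589.4192 -181.7243  152.1519] [-0.      0.6288  0.7776  0.    ] [1.2422 2.0279 0.1971] [ 0.2302 -0.1925  0.076 ] 0.4140259707088129
[0.8064 1.6529 1.1555]
```

View pics/sd8.png

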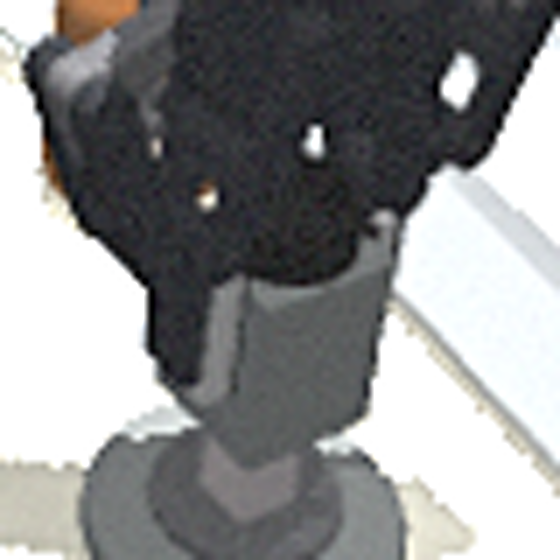

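Emit:
{"op": "move_arm", "data": {
  "deltas": [
    [0.03,0.02,0,0,0,0],
    [0,0,0.1,0,0,0],
    [0,0,0.1,0,0,0],
    [0,0,0.1,0,0,0],
    [0,0,0.1,0,0,0],
    [0,0,0.1,0,0,0],
    [0,0,0.1,0,0,0],
    [0,0,0.1,0,0,0],
    [0,0,0,0,0,0],
    [0,0,0,0,0,0]
  ]
}}

```text
time_s: 12.7
eef_pos: [589.5, -181.5, 145.4]
ee_rot: [0.0, 0.629, 0.778, -0.0]
force: [0.8, 0.8, 1.0]
grip_width: 0.416
```

```bash
python3 s.py sd9
```

```text
[ 589.5099 -181.462   145.4058] [ 0.      0.6288  0.7776 -0.0001] [0.8425 0.778  0.9563] [-0.0177  0.0113 -0.0072] 0.4156696156402541
[-0.67   -0.2657  1.083 ]
```

View pics/sd9.png

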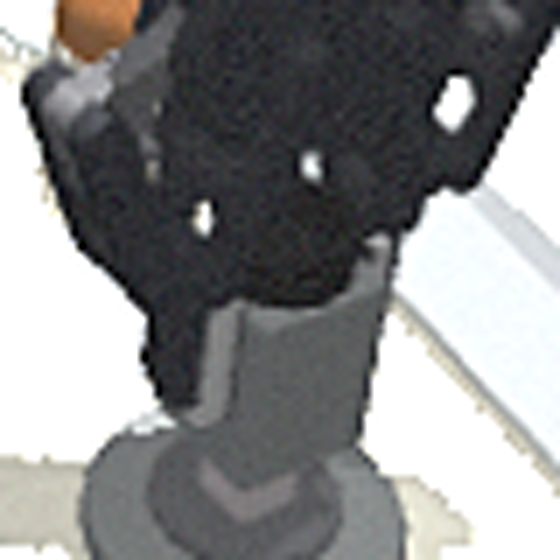

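Emit:
{"op": "move_arm", "data": {
  "deltas": [
    [0,0,0.1,0,0,0],
    [0,0,0.1,0,0,0],
    [0,0,0.1,0,0,0],
    [0,0,0.1,0,0,0],
    [0,0,0.1,0,0,0],
    [0,0,0,0,0,0],
    [0,0,0,0,0,0],
    [0,0,0,0,0,0],
    [0,0,0,0,0,0],
    [0,0,0,0,0,0]
  ]
}}

```text
time_s: 13.75
eef_pos: [589.5, -181.6, 140.6]
ee_rot: [0.0, 0.629, 0.778, -0.0]
force: [-2.0, -0.2, 5.1]
grip_width: 0.415
```

```bash
python3 s.py sd10
```

```text
[ 589.5141 -181.5522  140.5957] [ 0.0002  0.6288  0.7776 -0.0001] [-1.9924 -0.2393  5.1429] [-0.1025  0.4216  0.0429] 0.4150862267481607
[-2.5772 -0.5913  6.1236]
```

Emit:
{"op": "move_arm", "data": {
  "deltas": [
    [0,0,0.1,0,0,0],
    [0,0,0.1,0,0,0],
    [0,0,0.1,0,0,0],
    [0,0,0,0,0,0],
    [0,0,0,0,0,0],
    [0,0,0,0,0,0],
    [0,0,0,0,0,0],
    [0,0,0,0,0,0],
    [0,0,0,0,0,0],
    [0,0,0,0,0,0]
  ]
}}

```text
time_s: 14.8
eef_pos: [589.5, -181.6, 138.0]
ee_rot: [0.0, 0.629, 0.778, -0.0]
force: [-2.9, 0.0, 7.9]
grip_width: 0.415
```

```bash
python3 s.py sd11
```

```text
[ 589.5285 -181.5922  138.0351] [ 0.0003  0.6288  0.7776 -0.0001] [-2.8886  0.0307  7.8909] [-0.0048  0.6567  0.0155] 0.4145373957013584
[-3.514  -0.5719  7.1802]
```

View pics/sd11.png

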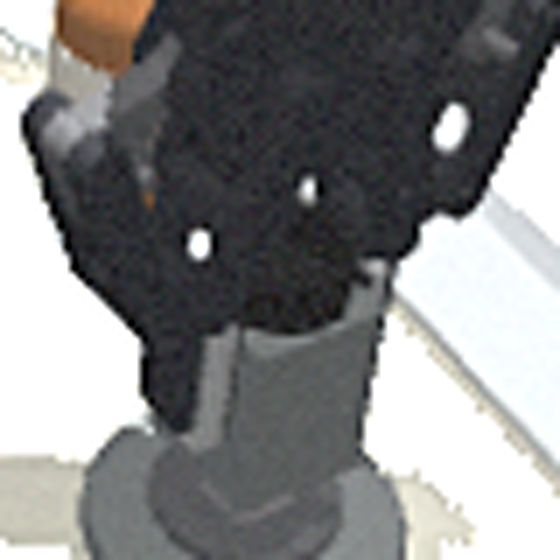

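Emit:
{"op": "move_arm", "data": {
  "deltas": [
    [0,0,0.1,0,0,0],
    [0,0,0.1,0,0,0],
    [0,0,0.1,0,0,0],
    [0,0,0,0,0,0],
    [0,0,0,0,0,0],
    [0,0,0,0,0,0],
    [0,0,0,0,0,0],
    [0,0,0,0,0,0],
    [0,0,0,0,0,0],
    [0,0,0,0,0,0]
  ]
}}

```text
time_s: 15.85
eef_pos: [589.6, -181.5, 134.3]
ee_rot: [0.0, 0.629, 0.778, 0.0]
force: [0.6, -1.0, 4.6]
grip_width: 0.416
```

```bash
python3 s.py sd12
```

```text
[ 589.6017 -181.4605  134.3491] [0.0001 0.6288 0.7776 0.    ] [ 0.569  -0.9733  4.6156] [-0.1343  0.0299  0.0559] 0.41571298803117157
[0.8696 0.1619 4.5343]
```

The force dropped from about 9 N to 4.6 N as the head advanced: it snapped past the ball. I'll press on to about 15 N to be sure.

Emit:
{"op": "move_arm", "data": {
  "deltas": [
    [0,0,0.1,0,0,0],
    [0,0,0.1,0,0,0],
    [0,0,0.1,0,0,0],
    [0,0,0.1,0,0,0],
    [0,0,0.1,0,0,0],
    [0,0,0.1,0,0,0],
    [0,0,0.1,0,0,0],
    [0,0,0,0,0,0],
    [0,0,0,0,0,0],
    [0,0,0,0,0,0]
  ]
}}

```text
time_s: 16.9
eef_pos: [589.8, -181.5, 128.4]
ee_rot: [0.001, 0.629, 0.778, 0.0]
force: [-2.2, -0.4, 11.0]
grip_width: 0.413
```

```bash
python3 s.py sd13
```

```text
[ 589.7861 -181.5347  128.3942] [0.0007 0.6288 0.7776 0.0001] [-2.2301 -0.443  10.9514] [ 0.0495  0.3837 -0.0006] 0.4130769654564592
[-1.8886  0.425  12.0767]
```

View pics/sd13.png

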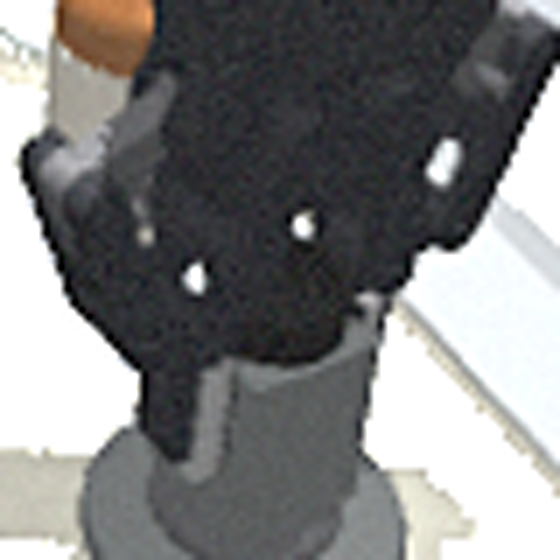

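Emit:
{"op": "move_arm", "data": {
  "deltas": [
    [0,0,0.1,0,0,0],
    [0,0,0.1,0,0,0],
    [0,0,0.1,0,0,0],
    [0,0,0.05,0,0,0],
    [0,0,0,0,0,0],
    [0,0,0,0,0,0],
    [0,0,0,0,0,0],
    [0,0,0,0,0,0],
    [0,0,0,0,0,0],
    [0,0,0,0,0,0]
  ]
}}

```text
time_s: 17.95
eef_pos: [589.9, -181.6, 125.4]
ee_rot: [0.001, 0.629, 0.778, 0.0]
force: [-2.2, 0.7, 14.6]
grip_width: 0.414
```

```bash
python3 s.py sd14
```

```text
[ 589.886  -181.5735  125.4455] [0.001  0.6288 0.7776 0.0001] [-2.2088  0.7013 14.5854] [ 0.1872  0.5765 -0.0461] 0.414090498408748
[-3.6523 -0.0862 14.9866]
```

Emit:
{"op": "move_arm", "data": {
  "deltas": [
    [0,0,0.08,0,0,0],
    [0,0,0,0,0,0],
    [0,0,0,0,0,0],
    [0,0,0,0,0,0],
    [0,0,0,0,0,0],
    [0,0,-0.2,0,0,0],
    [0,0,-0.2,0,0,0],
    [0,0,-0.2,0,0,0],
    [0,0,-0.2,0,0,0],
    [0,0,0,0,0,0]
  ]
}}

```text
time_s: 19.0
eef_pos: [589.7, -181.5, 131.8]
ee_rot: [0.0, 0.629, 0.778, 0.0]
force: [-1.3, 0.6, 8.0]
grip_width: 0.418
```

```bash
python3 s.py sd15
```

```text
[ 589.6788 -181.5038  131.7558] [0.0004 0.6288 0.7776 0.0001] [-1.2535  0.6368  7.9578] [-0.0259  0.2052 -0.0392] 0.4175558480622165
[-0.7379 -0.1822  8.2464]
```

Emit:
{"op": "move_arm", "data": {
  "deltas": [
    [0,0,-0.1,0,0,0],
    [0,0,-0.1,0,0,0],
    [0,0,-0.1,0,0,0],
    [0,0,-0.1,0,0,0],
    [0,0,-0.1,0,0,0],
    [0,0,-0.1,0,0,0],
    [0,0,-0.1,0,0,0],
    [0,0,-0.1,0,0,0],
    [0,0,0,0,0,0],
    [0,0,0,0,0,0]
  ]
}}

```text
time_s: 20.05
eef_pos: [589.4, -181.3, 138.7]
ee_rot: [-0.0, 0.629, 0.778, -0.0]
force: [1.6, 0.1, -1.1]
grip_width: 0.416
```

```bash
python3 s.py sd16
```

```text
[ 589.4301 -181.2871  138.7008] [-0.0003  0.6288  0.7776 -0.    ] [ 1.5862  0.0905 -1.1263] [-0.0778 -0.2933  0.0296] 0.4157353954547425
[ 1.345  -0.7794 -0.8532]
```

View pics/sd16.png

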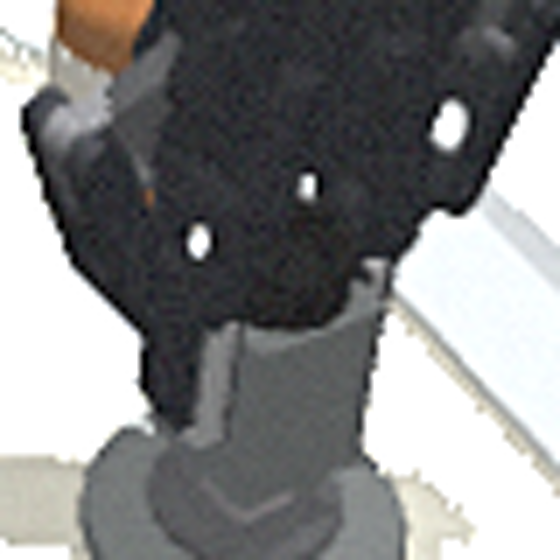

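Emit:
{"op": "move_arm", "data": {
  "deltas": [
    [0,0,-0.05,0,0,0],
    [0,0,-0.05,0,0,0],
    [0,0,-0.05,0,0,0],
    [0,0,-0.05,0,0,0],
    [0,0,-0.05,0,0,0],
    [0,0,0,0,0,0],
    [0,0,0,0,0,0],
    [0,0,0,0,0,0],
    [0,0,0,0,0,0],
    [0,0,0,0,0,0]
  ]
}}

```text
time_s: 21.1
eef_pos: [589.5, -181.4, 141.4]
ee_rot: [-0.0, 0.629, 0.778, -0.0]
force: [0.2, 1.0, -2.8]
grip_width: 0.412
```

```bash
python3 s.py sd17
```

```text
[ 589.4644 -181.3542  141.4387] [-0.0001  0.6288  0.7776 -0.    ] [ 0.2182  0.9696 -2.8131] [ 0.1533 -0.0738  0.0343] 0.412368864706617
[ 1.2339  1.352  -3.3879]
```

View pics/sd17.png

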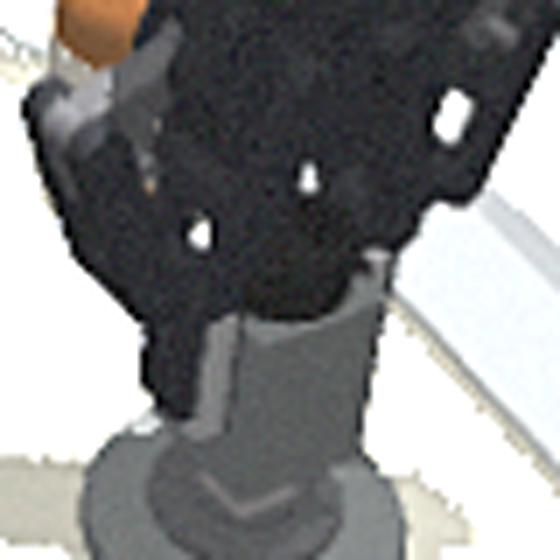

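The 3.2 N tug holds, with the drive up about 2.7 mm. Next I'll lower it back, press lightly and release.

Emit:
{"op": "move_arm", "data": {
  "deltas": [
    [0,0,0.1,0,0,0],
    [0,0,0.1,0,0,0],
    [0,0,0.1,0,0,0],
    [0,0,0.1,0,0,0],
    [0,0,0.05,0,0,0],
    [0,0,0,0,0,0],
    [0,0,0,0,0,0],
    [0,0,0,0,0,0],
    [0,0,0,0,0,0],
    [0,0,0,0,0,0]
  ]
}}

```text
time_s: 22.15
eef_pos: [589.6, -181.5, 137.1]
ee_rot: [0.0, 0.629, 0.778, -0.0]
force: [0.6, 0.1, 0.5]
grip_width: 0.413
```

Emit:
{"op": "move_arm", "data": {
  "deltas": [
    [0,0,0,0,0,0],
    [0,0,0,0,0,0],
    [0,0,0,0,0,0],
    [0,0,0,0,0,0],
    [0,0,0,0,0,0],
    [0,0,0,0,0,0],
    [0,0,0,0,0,0],
    [0,0,0,0,0,0],
    [0,0,0,0,0,0],
    [0,0,0,0,0,0]
  ],
  "grip": 7.0
}}

```text
time_s: 23.15
eef_pos: [589.5, -181.4, 137.0]
ee_rot: [-0.0, 0.629, 0.778, -0.0]
force: [-0.7, 0.0, 0.9]
grip_width: 0.82
```

```bash
python3 s.py sd18
```

```text
[ 589.5267 -181.4216  137.0006] [-0.      0.6288  0.7776 -0.    ] [-0.744   0.0378  0.9172] [-0.0047 -0.0283  0.0157] 0.8203266612762741
[-0.0649  0.5814  0.2381]
```

View pics/sd18.png

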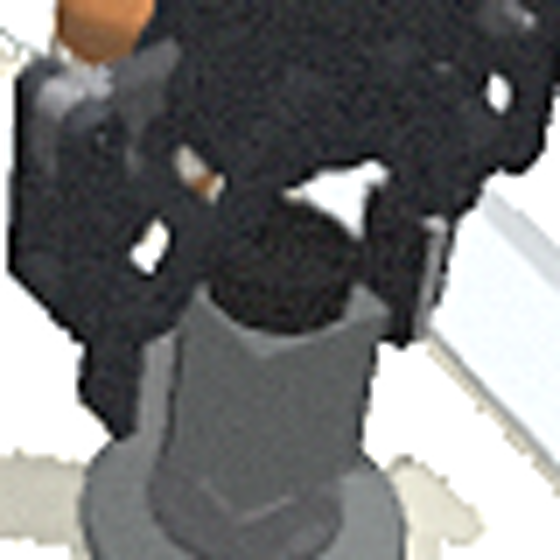

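Released and free. I'll retreat straight up.

Emit:
{"op": "move_arm", "data": {
  "deltas": [
    [0,0,-0.5,0,0,0],
    [0,0,-1.0,0,0,0],
    [0,0,-1.5,0,0,0],
    [0,0,-2.0,0,0,0],
    [0,0,-2.0,0,0,0],
    [0,0,-2.0,0,0,0],
    [0,0,-1.5,0,0,0],
    [0,0,-1.0,0,0,0],
    [0,0,-0.5,0,0,0],
    [0,0,0,0,0,0]
  ]
}}

```text
time_s: 24.2
eef_pos: [589.6, -181.4, 257.5]
ee_rot: [0.0, 0.629, 0.778, 0.0]
force: [-0.1, 0.2, -0.8]
grip_width: 0.819
```

```bash
python3 s.py sd19; python3 - <<'E'
from h import *
from rig import eyes
p=eyes.camera_params("side")
c=np.array([[-1,-1],[1,-1],[1,1],[-1,1]])*18;t=.21
Rz=np.array([[np.cos(t),-np.sin(t)],[np.sin(t),np.cos(t)]])
for z in (174,176,178,180): print(z,((proj(p,np.c_[c@Rz.T+[591.3,-181.6],np.full(4,z)])-[290,190]+.4)*7).round(0).tolist())
E
```

```text
[ 589.5948 -181.4464  257.4845] [0.0004 0.6288 0.7776 0.0001] [-0.132   0.1566 -0.7585] [ 0.025  -0.0176  0.0918] 0.8185551164116427
[ 0.4679  0.1433 -1.0091]
174 [[266.0, 355.0], [392.0, 304.0], [292.0, 217.0], [169.0, 264.0]]
176 [[267.0, 348.0], [394.0, 297.0], [293.0, 211.0], [170.0, 257.0]]
178 [[268.0, 341.0], [395.0, 290.0], [294.0, 204.0], [171.0, 250.0]]
180 [[269.0, 334.0], [396.0, 283.0], [295.0, 197.0], [171.0, 243.0]]
```

View pics/sd19.png

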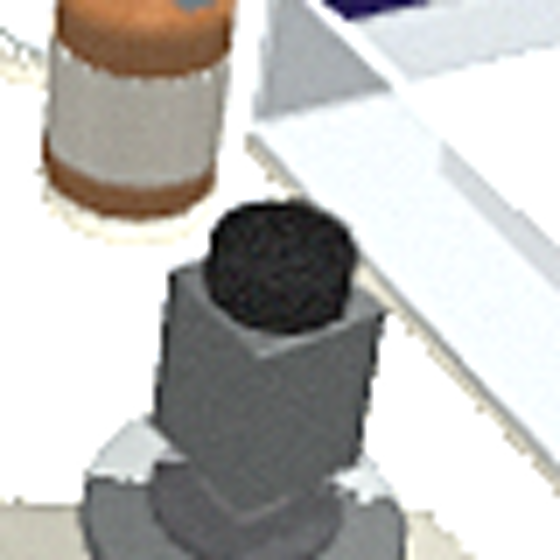

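The side picture shows the head upright on the drive. Its top front corner is at (263,356), which matches the predicted (266,355) for a block top at 174 mm, the fully home height. Handing in.

```bash
python3 -c "
from rig import order
print(order.finish_job())"
```

```text
the job is handed in; nothing more can be done
None
```

The square head is seated on the mixer's drive and released, and I handed the job in after about 24 s. The hand-in gives no verdict.

- **Pick-up and alignment:** I gripped the head by two opposite flats and turned it to the drive's measured angle (about 0.21 rad). It engaged the drive with almost no vertical force; sideways forces of 1–2 N went away after small shifts.
- **Pushing home:** The force built to about 8 N at the ball, then dropped to 4.6 N as the head snapped past it. I then pressed on to about 15–16 N; the last reading was 14.8 N, with a further 0.8 mm after it. I put the drive at about 13 mm down, inside the 16.5 mm limit.
- **Tug:** A pull of about 3 N raised the drive an estimated 2.5 to 3 mm, and the ball held. I then lowered it back, opened the fingers and moved straight up.
- **Last checks:** The side picture shows the head upright. The top of its block is at about 174 mm, the fully home height, and force readings after release were near zero. I could not read the ball and drive joints directly, so their positions are worked out from force and tool height. I took no final picture of the other things on the bench, but the arm never touched them as far as the pictures and forces show.
- **Disagreement:** The wrist and fixed cameras disagreed by up to about 6 mm on where the head stood at the start. I used the wrist camera, and its alignment at the drive agreed with the side view within about 0.3 mm.

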